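# Seat the drill template on its locating pin

## Task

Pick up the aluminium drill template by its ball knob and lay it on the drilling fixture, long edge along the fence and nose towards the keeper, so that its nose rests on the locating pin. Then slide it along the fence, in under the keeper, until its hole drops over the pin and it lies flat on the base with its edge along the fence, and let go. Work gently: never bang or force the template against the fixture or the pin (a few newtons are enough, 40 N is too much), and leave the other things on the bench where they are.

Things in the scene. Friction and masses are not known exactly. Their poses are not given: they have to be found in the camera images.
- template: Loose drill template: aluminium plate 170 x 70 x 6 mm, 0.2 to 0.35 kg, black ball knob on its middle. Origin: centre of its underside; +x to the nose (the end nearer the hole), z up. Two small brass bushes 60 mm from the middle mark the tail. At the start it lies flat on the bench.
- hole (a point): Centre of the template's only hole, at the plate's underside: 14 mm across, right through, on the centre line, 25 mm from the middle towards the nose (template frame 25, 0, 0 mm), 60 mm from the nose edge.
- knob (a point): Centre of the template's ball knob, a 28 mm ball on a 10 mm stem (template frame 0, 0, 50 mm).
- fixture: Fixed drilling fixture: dark steel base 260 (x) x 120 (y) x 20 mm high. Origin: centre of its underside, on the bench; +x to the end with the keeper, +y to the side with the fence. The template slides on its flat upper face, at z = 20 mm.
- fence (a point): Middle of the fence face that guides the template's long edge (fixture frame 0, 35, 26 mm). The steel fence runs the whole length of the base, 12 mm high above it, 18 mm thick, face towards -y.
- keeper (a point): Middle of the keeper lip's lower front edge (fixture frame 70, -9, 38 mm). The lip overhangs the base from here to the far end (x = 70 to 130 mm, y = -53 to 35 mm): 18 mm free height under it, its top 26 mm above the base; a stop wall under it begins at x = 112 mm. The seated template's nose is 8 to 32 mm in under the lip.
- slot (a point): Middle of the dark slot in the base's upper face (fixture frame 30, 0, 20 mm). The steel pin, 11 mm across, 6 mm high, bevelled top, is clamped in it somewhere within 12 mm of here along x (place not reported, seen until covered). A template edge on the fence has its hole in line with it; with its nose on the pin it rides about 2 degrees nose-up, and the hole drops about 5 mm when it finds the pin.
- tape: Roll of yellow tape, 66 mm across, 22 mm high, lying flat; origin at its underside. Bystander.
- brass_block: Brass block 40 x 30 x 30 mm; origin at its underside. Bystander.
- screwdriver: Screwdriver lying on the bench. Bystander.
- wrench: Wrench lying on the bench. Bystander.
Things that resemble listed ones, but are neither listed nor needed, are in the scene too. Leave any blue or red look-alike of the template alone.

How it is judged:
By the outcome, as a careful person would: the job done as asked, in the order asked, and still so for the second after the job is handed in, with the robot touching nothing.
It also fails if it takes over 48 s, if anything falls off the work surface, if the arm or the gripper's body presses on something with over 40 N, if the wrist force passes 120 N, or if a joint passes its speed limit or range.

## Robot

A 6-joint arm with a two-finger parallel gripper is mounted at the origin on the work surface. World frame = base frame: x ahead of the robot, y to its left, z up, the work surface at z = 0. Lengths are in m, angles in rad, forces in N, time in s.
With the tool pointing down it reaches from about 0.25 to 0.725 m from the base axis. Payload 4 kg.
Tool frame: the origin (TCP) lies midway between the tips of the shut fingers; the grasp point (between the pads) lies 19 mm behind it (bot.grip_point_offset is the distance from the TCP to the grasp point, in m); z points along the fingers, y is the line along which they close (so a half turn about z gives the same grasp; the last joint's range is limited). The gripper opens to 85 mm and grips with 20 to 120 N. Pads are 22 mm wide; open, the fingers measure 114 mm over their backs; the gripper's body (76 mm by 85 mm) begins 54 mm behind the grasp point. The pads swing forward as they close: fully open they stand 13 mm farther back than shut.
Start: joints at [1.222, 0.241, 0.005, 1.335, 0, 1.571], TCP at [0.171, 0.47, 0.231] pointing down, gripper open.
Joint ranges: [-2.72, 2.72], [-1.05, 1.87], [-1.09, 1.28], [-1.99, 2.15], [-1.42, 1.44], [-3.14, 3.14]. Speed limits (rad/s): [2.79, 2.79, 3.14, 3.14, 3.14, 3.14].

## Interface

Orientations are given as a unit quaternion [x, y, z, w].
In Python, from workcell import bot gives the robot as it stands.
- The arm moves only by the tool step_arm, never from a script. Its argument "targets" is text: rows parted by semicolons, each of 7 numbers parted by spaces: the opening, from -1 (shut) to 1 (fully open), so that 0 is half open, then the shift along the world's x, y, z normalised to -1 to 1, where 1 is 0.5 m, then the turn, a rotation vector about the world's x, y, z normalised to -1 to 1, where 1 is pi/4 rad. In form: gripper x y z wx wy wz; .... A call has 1 to 10 rows; each row is the pose to reach, as a shift and turn from the pose commanded when the call began; what a row does not reach only later rows make up. A row lasts 1/12 s, in which the tool goes at most 41.7 mm and 7.16 degrees, less where a joint would pass 70% of its speed; a pose out of reach is approached as far as the arm can. A call with a number of a shift or a turn outside -1 to 1 is refused whole. A call with a gripper value outside its range is refused whole. The fingers move at their own pace and stop on an object; the grip force is fixed at half the most. Time passes only in rows, so rows that repeat a pose let the fingers close. It gives the time, the measured TCP pose, the force, the opening and the grip force at its end, in the units of the state.
- bot.get_obs(): the state, without advancing time (a new reading comes with each control period).
- bot.camera(name): name is "scene" or "side" or "wrist"; returns the picture (384x512x3 uint8, red, green, blue); there is no depth.
- bot.camera_info(name): a dict with "vertical_fov" (degrees; the focal length in pixels is half the picture's height over the tangent of half this angle, whatever the lens; pixels are square), "cx", "cy" (the principal point, pixels), "D" ([k1, k2, p1, p2, k3] as OpenCV has them; the pictures are not rectified), "pose" (4x4, takes a point from camera to world coordinates). Camera axes: x right, y up, looking along -z (the intrinsics and any distortion apply to the point x, -y, -z); pixel columns grow to the right and rows downward; lengths in m; the calibration is good to about 2 mm. A picture is of the moment at which its call begins: read the wrist's pose just before it. camera_info takes no time and is no camera call; for the wrist camera it gives the pose at the moment of the call.
- bot.job_done(): hands the job in; it is judged then, once.
The state is a dict: "clock": time; "joint_pos": joint angles; "joint_vel": joint speeds; "tau": joint torques, N m; "eef_pos": TCP position; "tool_rot": TCP orientation; "ft_force": force on the tool from outside, world axes, zero at the start; "ft_torque": the same for the moment, N m; "grip_width": finger opening in m; "grasp_force": force on a finger pad.
Only numpy, scipy, OpenCV 4.12 (cv2) and the standard library are available. Lean on these libraries where they do the work, as an engineer would, in place of code of your own. Each camera call takes 0.05 s, during which the arm holds its last target. There are 200 camera calls.

## Working session

There is one attempt and no reset: what is moved stays moved. The work goes in short steps, Python scripts to look and compute and a tool call to move; the robot and the scene stay as the last step left them, time stands still between calls to the robot, and variables do not carry over. Pictures are saved under pics/ and viewed, at most 10 in all, crops included, and the job is handed in when it is done.

Besides the shell and the picture viewer there is one more tool, called after "Request:" as name(argument=value, ...), one argument or row to a line, values as JSON. step_arm: Moves the arm, as the interface text tells. Scaled input: -1 to 1 covers 0.5 m each way for a shift and pi/4 rad each way for a turn. Its arguments: {"type":"object","properties":{"targets":{"type":"string"}},"required":["targets"]}

```bash
mkdir -p pics; ls
cat > h.py <<'E'
import numpy as np, cv2
from workcell import bot
def K(i):
    f=192/np.tan(np.radians(i["vertical_fov"])/2)
    return np.array([[f,0,i["cx"]],[0,f,i["cy"]],[0,0,1.]])
def ray(i,px):
    u=cv2.undistortPoints(np.array([[px]],float),K(i),np.array(i["D"],float))[0,0]
    P=np.array(i["pose"]); d=P[:3,:3]@np.array([u[0],-u[1],-1.]); return P[:3,3],d/np.linalg.norm(d)
def onz(i,px,z):
    o,d=ray(i,px); return o+d*(z-o[2])/d[2]
def tri(rs):
    A=np.zeros((3,3));b=np.zeros(3)
    for o,d in rs:
        M=np.eye(3)-np.outer(d,d);A+=M;b+=M@o
    p=np.linalg.solve(A,b); return p,[np.linalg.norm((np.eye(3)-np.outer(d,d))@(p-o)) for o,d in rs]
def proj(i,p):
    P=np.array(i["pose"]);q=P[:3,:3].T@(np.array(p)-P[:3,3]);q=np.array([q[0],-q[1],-q[2]])
    return cv2.projectPoints(q[None],np.zeros(3),np.zeros(3),K(i),np.array(i["D"],float))[0].ravel()
def save(n,im): cv2.imwrite("pics/"+n+".png",im[:,:,::-1])
E
python3 - <<'E'
from h import *
o=bot.get_obs();print(o)
a=bot.camera("scene");b=bot.camera("side")
np.save("scene.npy",a);np.save("side.npy",b)
save("a",cv2.resize(a,(800,600)));save("b",cv2.resize(b,(800,600)))
for n in("scene","side","wrist"):print(n,bot.camera_info(n))
E
```

```text
pics
{'clock': 0.0, 'joint_pos': array([1.22201315e+00, 2.41426242e-01, 3.73208641e-03, 1.33514990e+00,
       3.90732891e-06, 1.57082413e+00]), 'joint_vel': array([ 0.0004797 , -0.00125645,  0.00038681,  0.00082972,  0.00072267,
       -0.00184733]), 'tau': array([-1.87772516e-04, -3.72311997e+01,  2.52409941e+01,  1.68698811e-02,
        4.63452568e-05, -1.48490575e-06]), 'eef_pos': array([0.1706682 , 0.46932323, 0.23040929]), 'tool_rot': array([ 1.73522590e-01,  9.84829357e-01, -1.00799825e-03, -1.79559696e-04]), 'ft_force': array([ 0.17401351, -0.05644615, -0.20956278]), 'ft_torque': array([-0.0080031 ,  0.00861452,  0.00699095]), 'grasp_force': 0.0, 'grip_width': 0.0856311784300544}
scene {'vertical_fov': 48.603557445698534, 'cx': 248.52186265538964, 'cy': 199.02042819876465, 'D': array([0.05513014, 0.        , 0.        , 0.        , 0.        ]), 'pose': array([[-0.62976797, -0.62152338,  0.46594098,  1.00079891],
       [ 0.77677622, -0.50132603,  0.38117045,  0.38373466],
       [-0.00331801,  0.60198081,  0.79850366,  0.96403367],
       [ 0.        ,  0.        ,  0.      
[... 166 characters left out ...]
        ,  0.        ]), 'pose': array([[ 0.87071318,  0.25627691, -0.41973884,  0.10246121],
       [-0.49159719,  0.47752678, -0.72821726, -0.68210335],
       [ 0.01381127,  0.84041081,  0.54177387,  0.56981043],
       [ 0.        ,  0.        ,  0.        ,  1.        ]])}
wrist {'vertical_fov': 60.905398106400014, 'cx': 253.56502753277408, 'cy': 190.8198294232565, 'D': array([-0.0641052,  0.       ,  0.       ,  0.       ,  0.       ]), 'pose': array([[ 0.34073182, -0.89772035, -0.27928479,  0.09926066],
       [ 0.94015952,  0.32491446,  0.10261906,  0.49617744],
       [-0.00137955, -0.29753784,  0.95470903,  0.37286943],
       [ 0.        ,  0.        ,  0.        ,  1.        ]])}
```

View pics/a.png

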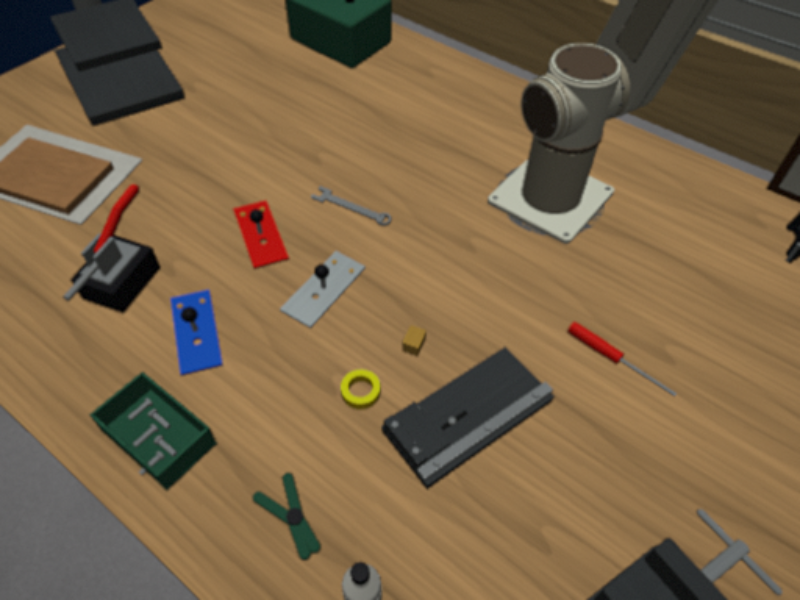

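View pics/b.png

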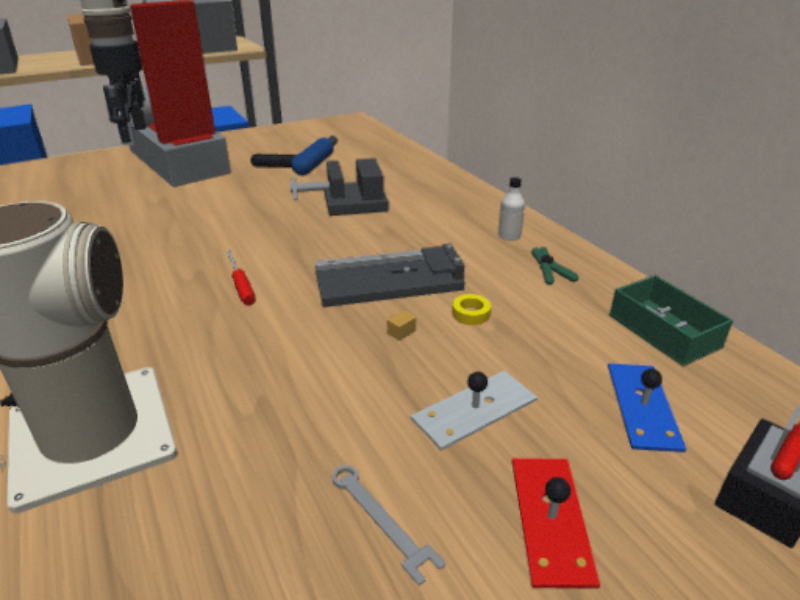

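The scene view (800x600) shows three things that could be taken for the template: grey plate with its knob at (322,271), red at (257,216), blue at (190,315). The grey aluminium one fits, and its hole at (315,296) puts the nose at the lower left. The fixture is around (468,415), keeper end left at (400,440), fence on the lower right side, pin near (452,420). I'll check this in one close crop montage.

Run:
```python
from h import *
a=np.load("scene.npy");b=np.load("side.npy")
def c(im,x,y,w,h): return cv2.resize(im[y:y+h,x:x+w],(400,300),interpolation=cv2.INTER_CUBIC)
m=np.vstack([np.hstack([c(a,170,150,80,60),c(a,240,216,120,90)]),np.hstack([c(b,258,228,96,72),c(b,196,146,112,84)])])
save("c",m)
```

```text
(no output)
```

View pics/c.png

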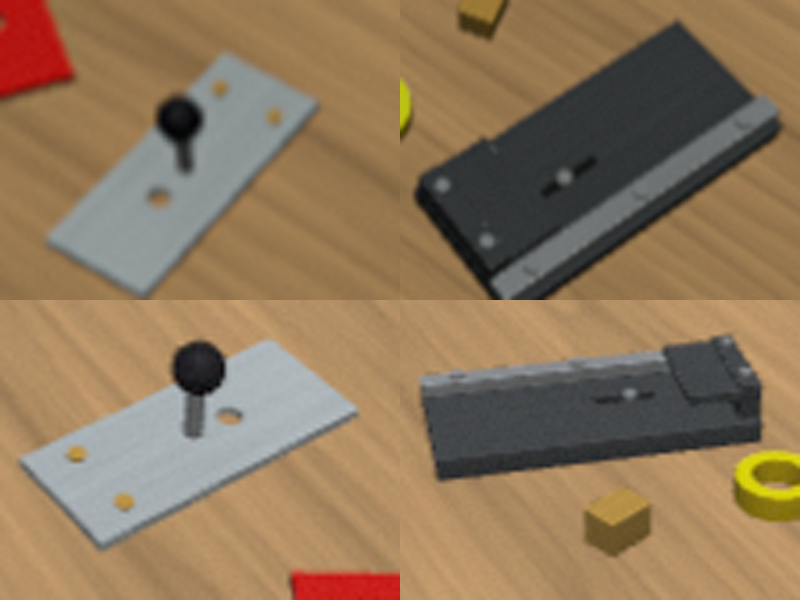

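The crop confirms it: a grey plate, brass bushes at the tail, hole between knob and nose. Scene crop pixels: knob (180,118), hole (158,196). Fixture pin at (565,176) in the scene crop and (629,394) in the side crop. Next I fit both poses.

```bash
cat > fit.py <<'E'
from h import *
from scipy.optimize import least_squares
S=bot.camera_info("scene");D=bot.camera_info("side")
def s1(x,y): return ((x+.5)/5-.5+170,(y+.5)/5-.5+150)
def s2(x,y): return ((x-399.5)*.3-.5+240,(y+.5)*.3-.5+216)
def d1(x,y): return ((x+.5)*.24-.5+258,(y-299.5)*.24-.5+228)
def d2(x,y): return ((x-399.5)*.28-.5+196,(y-299.5)*.28-.5+146)
def W(p,l,z0=0):
    c,s=np.cos(p[2]),np.sin(p[2]);return np.array([p[0]+c*l[0]-s*l[1],p[1]+s*l[0]+c*l[1],l[2]+p[3]])
def fit(obs,p0):
    f=lambda p:np.concatenate([proj(i,W(p,np.array(l)/1000))-px for i,px,l in obs])
    r=least_squares(f,p0);return r.x,np.round(r.fun.reshape(-1,2),1)
E
python3 - <<'E'
from fit import *
print("knob",tri([ray(S,s1(180,118)),ray(D,d1(199,368))]))
print("hole",tri([ray(S,s1(158,196)),ray(D,d1(230,416))]))
print("pin",tri([ray(S,s2(565,176)),ray(D,d2(629,394))]))
T=[(S,s1(228,52),(-85,-35,6)),(S,s1(319,103),(-85,35,6)),(S,s1(47,240),(85,-35,6)),(S,s1(147,294),(85,35,6)),
(D,d1(103,546),(-85,-35,6)),(D,d1(22,461),(-85,35,6)),(D,d1(357,410),(85,-35,6)),(D,d1(269,340),(85,35,6)),(S,s1(180,118),(0,0,50)),(D,d1(199,368),(0,0,50)),(S,s1(158,196),(25,0,6)),(D,d1(230,416),(25,0,6))]
k=onz(S,s1(182,165),.006);n=onz(S,s1(158,196),.006);y=np.arctan2(*(n-k)[1::-1])
print("T",*fit(T,[k[0],k[1],y,0]))
F=[(S,s2(680,22),(-130,-60,20)),(D,d2(437,461),(-130,-60,20)),(D,d2(440,479),(-130,-60,0)),(D,d2(761,422),(130,-60,20)),(S,s2(755,96),(-130,35,32)),(S,s2(415,193),(130,-60,20))]
b=onz(S,s2(680,22),.02);e=onz(S,s2(415,193),.02);y=np.arctan2(*(e-b)[1::-1])
pf,r=fit(F,[*( (b+e)/2)[:2],y,0]);print("F",pf,r)
P=tri([ray(S,s2(565,176)),ray(D,d2(629,394))])[0]
c,s=np.cos(pf[2]),np.sin(pf[2]);d=P[:2]-pf[:2];print("pin local",c*d[0]+s*d[1],-s*d[0]+c*d[1])
E
```

```text
knob (array([ 0.47361134, -0.20310225,  0.05175599]), [np.float64(1.0380382857050593e-05), np.float64(1.0380382857038696e-05)])
hole (array([ 0.49870997, -0.20164244,  0.00700549]), [np.float64(0.0004933449322155147), np.float64(0.0004933449322155508)])
pin (array([0.55587479, 0.14770583, 0.02459768]), [np.float64(9.38149838074552e-05), np.float64(9.381498380741698e-05)])
T [ 0.47355343 -0.2031652   0.09764378  0.0006156 ] [[-0.7  0.2]
 [ 0.1 -0.4]
 [-0.1 -0.1]
 [-0.4  0.2]
 [-0.1  0.1]
 [-0.6 -0.1]
 [ 0.3 -0.2]
 [ 0.2 -0.2]
 [ 0.   0.2]
 [-0.   0.4]
 [ 0.5  0.2]
 [-0.1 -0. ]]
F [ 0.52559037  0.15909993 -0.26517293 -0.00068325] [[-0.8 -0.3]
 [ 0.1 -0. ]
 [-0.2  1.1]
 [ 1.2 -0.3]
 [ 2.7  0.1]
 [-0.8 -0. ]]
pin local 0.032212021409225695 -0.003059022947589288
```

Request:
step_arm(
  targets="1 0.62 -0.62 0 0 0 0.57;1 0.62 -0.62 0 0 0 0.57;1 0.62 -0.62 0 0 0 0.57;1 0.62 -0.62 0 0 0 0.57;1 0.62 -0.62 0 0 0 0.57;1 0.62 -0.62 0 0 0 0.57;1 0.62 -0.62 0 0 0 0.57;1 0.62 -0.62 0 0 0 0.57;1 0.62 -0.62 0 0 0 0.57;1 0.62 -0.62 0 0 0 0.57",
)

```text
clock: 0.93
eef_pos: [0.4532, 0.1867, 0.231]
tool_rot: [-0.049, 0.999, -0.0, -0.0]
ft_force: [0.4, 1.3, 0.2]
grip_width: 0.0857
grasp_force: 0.0
```

Request:
step_arm(
  targets="1 0 0 0 0 0 0;1 0 0 0 0 0 0;1 0 0 0 0 0 0;1 0 0 0 0 0 0;1 0 0 0 0 0 0;1 0 0 0 0 0 0",
)

```text
clock: 1.43
eef_pos: [0.4516, 0.1896, 0.2314]
tool_rot: [-0.051, 0.999, 0.0, 0.0]
ft_force: [0.2, 0.1, 0.2]
grip_width: 0.0855
grasp_force: 0.0
```

Run:
```python
from h import *
import pickle
o=bot.get_obs();print(o["clock"],o["joint_pos"],o["eef_pos"],o["tool_rot"])
i=bot.camera_info("wrist");a=bot.camera("wrist")
pickle.dump((i,a),open("w1.pkl","wb"));save("w1",cv2.resize(a,(800,600),interpolation=cv2.INTER_CUBIC))
```

```text
1.4333 [ 3.97572495e-01  2.20241215e-01 -2.10557892e-02  1.32944390e+00
  5.70457247e-05  2.96182493e-01] [0.45155712 0.18964329 0.23142264] [-5.06732905e-02  9.98715283e-01  3.62444455e-05  1.63630236e-05]
```

View pics/w1.png

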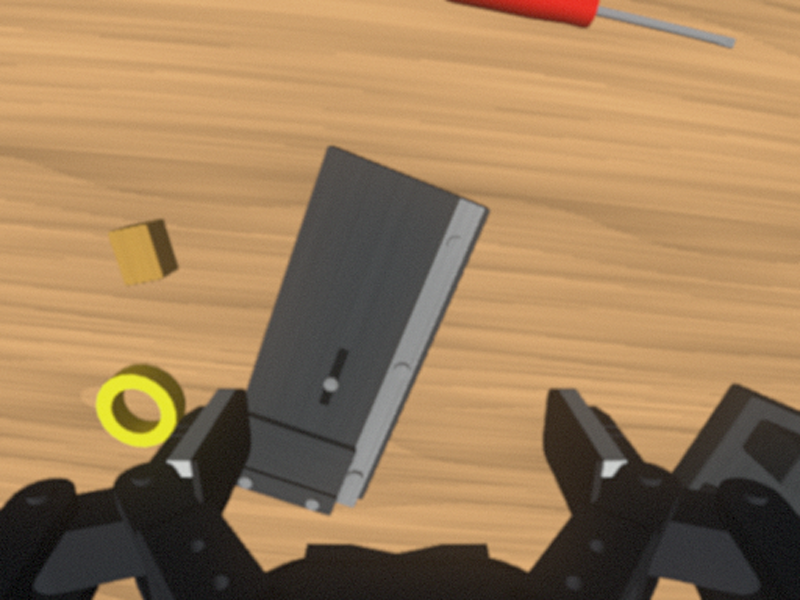

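The wrist view shows the fixture clearly: tail corner (332,147), fence face top at the tail (461,198), pin (331,385), slot (342,349)-(326,404), keeper front edge (248,414)-(354,449).

```bash
cat > f2.py <<'E'
from fit import *
import pickle
i,a=pickle.load(open("w1.pkl","rb"))
w=lambda x,y:((x+.5)*.64-.5,(y+.5)*.64-.5)
O=[(i,w(332,147),(-130,-60,20)),(i,w(461,198),(-130,35,32)),(i,w(248,414),(70,-53,46)),(i,w(354,449),(70,35,46)),
(S,s2(680,22),(-130,-60,20)),(D,d2(437,461),(-130,-60,20)),(D,d2(440,479),(-130,-60,0)),
(i,w(331,385),None),(S,s2(565,176),None),(D,d2(629,394),None)]
def f(p):
    return np.concatenate([(proj(c,W([*p[:3],0],np.array(l if l else (p[3]*1000,0,25.5))/1000))-px) for c,px,l in O])
r=least_squares(f,[.5256,.159,-.265,.032],loss="soft_l1");print(r.x);print(np.round(f(r.x).reshape(-1,2),1).tolist())
for n,q in(("slot",(342,349)),("slot",(326,404))): 
    P=onz(i,w(*q),.02);c,s=np.cos(r.x[2]),np.sin(r.x[2]);d=P[:2]-r.x[:2];print(n,c*d[0]+s*d[1],-s*d[0]+c*d[1])
E
python3 f2.py
```

```text
[ 0.52433477  0.16054984 -0.2752357   0.03422451]
[[-1.9, -1.7], [0.4, 0.7], [-3.2, 0.2], [1.1, 2.6], [0.5, -0.3], [-0.8, -0.6], [-1.1, 0.5], [-0.2, 0.0], [0.9, 1.0], [-0.1, -0.9]]
slot 0.005606666507489451 -0.0017065075609379958
slot 0.05397525998727645 0.0023561884584133164
```

```bash
cat >> f2.py <<'E'
print("---")
for a,b,z in (((461,198),(356,447),.032),((488,210),(362,497),.032),((332,147),(250,385),.02),((332,147),(461,198),.02)):
    A=onz(i,w(*a),z);B=onz(i,w(*b),z);print(A,B,np.arctan2(*(B-A)[1::-1]),np.hypot(*(B-A)[:2]))
P=onz(i,w(331,385),.0255);print("pin",P)
for a,z in (((461,198),.032),((488,210),.032),((332,147),.02)):
    d=onz(i,w(*a),z)-P; 
    for y in(-.265,-.275): print(a,y,np.cos(y)*d[0]+np.sin(y)*d[1],-np.sin(y)*d[0]+np.cos(y)*d[1])
E
python3 f2.py|sed '1,/---/d'
```

```text
[0.40804498 0.22902588 0.032     ] [0.60527035 0.17469072 0.032     ] -0.26882896538118833 0.20457310539357348
[0.41400499 0.24809686 0.032     ] [0.65181581 0.18308294 0.032     ] -0.2668641841242757 0.24653762228369427
[0.38442464 0.14022811 0.02      ] [0.56680616 0.0885766  0.02      ] -0.2759790327387205 0.1895544704134323
[0.38442464 0.14022811 0.02      ] [0.4091756  0.23065685 0.02      ] 1.3036328110714175 0.09375481778661902
pin [0.5572074  0.15151374 0.0255    ]
(461, 198) -0.265 -0.16425667451319395 0.03573936481423898
(461, 198) -0.275 -0.16460584943951972 0.03409503849173322
(488, 210) -0.265 -0.16349958394778874 0.0557056087486398
(488, 210) -0.275 -0.16404845583998065 0.054067854901729474
(332, 147) -0.265 -0.16379552790203422 -0.056145075594049444
(332, 147) -0.275 -0.16322589679541238 -0.05778019634356564
```

Request:
step_arm(
  targets="1 0.044 -0.786 -0.1 0 0 0;1 0.044 -0.786 -0.1 0 0 0;1 0.044 -0.786 -0.1 0 0 0;1 0.044 -0.786 -0.1 0 0 0;1 0.044 -0.786 -0.1 0 0 0;1 0.044 -0.786 -0.1 0 0 0;1 0.044 -0.786 -0.1 0 0 0;1 0.044 -0.786 -0.1 0 0 0;1 0.044 -0.786 -0.1 0 0 0;1 0.044 -0.786 -0.1 0 0 0",
)

```text
clock: 2.32
eef_pos: [0.4743, -0.2078, 0.1809]
tool_rot: [-0.048, 0.999, -0.001, 0.0]
ft_force: [0.6, -0.7, 0.8]
grip_width: 0.0854
grasp_force: 0.0
```

Request:
step_arm(
  targets="1 0 0 0 0 0 0;1 0 0 0 0 0 0;1 0 0 0 0 0 0;1 0 0 0 0 0 0",
)

```text
clock: 2.65
eef_pos: [0.4745, -0.203, 0.1816]
tool_rot: [-0.051, 0.999, 0.0, 0.0]
ft_force: [0.2, 0.2, -0.1]
grip_width: 0.0855
grasp_force: 0.0
```

Run:
```python
from h import *
import pickle
o=bot.get_obs();print(o["clock"],o["joint_pos"],o["eef_pos"],o["tool_rot"])
i=bot.camera_info("wrist");a=bot.camera("wrist")
pickle.dump((i,a),open("w2.pkl","wb"));save("w2",cv2.resize(a,(800,600),interpolation=cv2.INTER_CUBIC))
```

```text
2.65 [-4.04451448e-01  2.99080123e-01 -4.80665524e-02  1.22362885e+00
  2.89741716e-04 -5.05515595e-01] [ 0.47452115 -0.20302327  0.18156361] [-5.05105715e-02  9.98723516e-01  1.25562026e-04  7.30063837e-05]
```

View pics/w2.png

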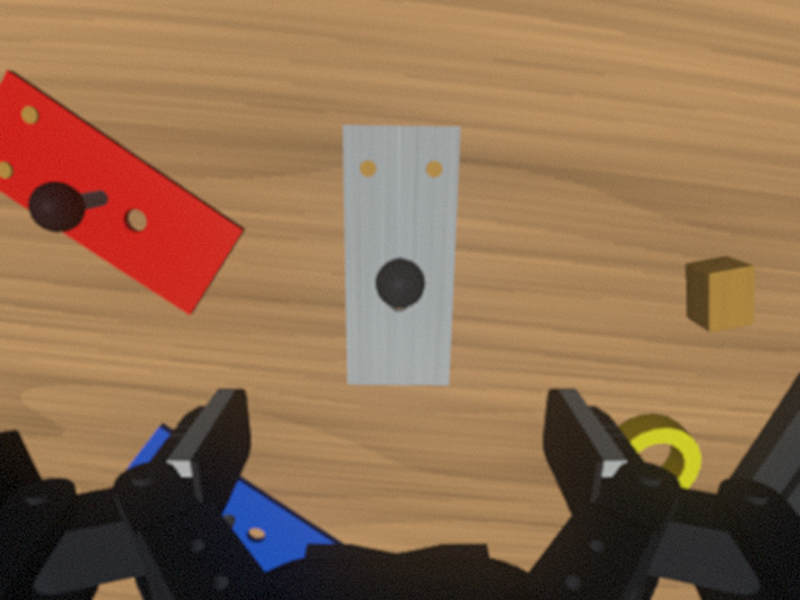

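The wrist view shows the template squared up with the gripper: knob (400,284), bushes (368,168) and (434,168), nose towards the bottom.

Run:
```python
from h import *
import pickle
i,a=pickle.load(open("w2.pkl","rb"))
w=lambda x,y:((x+.5)*.64-.5,(y+.5)*.64-.5)
print(onz(i,w(400,284),.05))
c=[onz(i,w(*q),.006)[:2] for q in((343,126),(461,126),(348,384),(449,384))];print(np.mean(c,0),c)
m=(c[2]+c[3]-c[0]-c[1])/2;print(np.arctan2(m[1],m[0]))
o=bot.get_obs();x,y,z,_=o["tool_rot"];print(2*np.arctan2(y,x)-np.pi)
```

```text
[ 0.47522372 -0.20012834  0.05      ]
[ 0.47455976 -0.19978856] [array([ 0.39382411, -0.24240142]), array([ 0.38662967, -0.17256899]), array([ 0.56243735, -0.22678252]), array([ 0.55534789, -0.15740133])]
0.09101286338048843
0.1012942128714549
```

Request:
step_arm(
  targets="1 0 0.003 -0.07 0 0 0;1 0 0.003 -0.14 0 0 0;1 0 0.003 -0.2 0 0 0;1 0 0.003 -0.24 0 0 0;1 0 0.003 -0.27 0 0 0;1 0 0.003 -0.29 0 0 0;1 0 0.003 -0.305 0 0 0;1 0 0.003 -0.305 0 0 0;1 0 0.003 -0.305 0 0 0",
)

```text
clock: 3.45
eef_pos: [0.4749, -0.2027, 0.0293]
tool_rot: [-0.05, 0.999, -0.0, 0.0]
ft_force: [-0.3, 0.4, -0.3]
grip_width: 0.0854
grasp_force: 0.0
```

Request:
step_arm(
  targets="-1 0 0 0 0 0 0;-1 0 0 0 0 0 0;-1 0 0 0 0 0 0;-1 0 0 0 0 0 0;-1 0 0 0 0 0 0;-1 0 0 0 0 0 0;-1 0 0 0 0 0 0;-1 0 0 0 0 0 0;-1 0 0 0 0 0 0;-1 0 0 0 0 0 0",
)

```text
clock: 4.28
eef_pos: [0.4747, -0.2025, 0.0297]
tool_rot: [-0.05, 0.999, 0.0, 0.001]
ft_force: [0.1, 1.7, 4.6]
grip_width: 0.0252
grasp_force: 58.5
```

The opening reads 25 mm with an upward push of 4.6 N, which suggests the pads grip above the ball's equator. I'll regrip 6 mm lower.

Request:
step_arm(
  targets="0 0 0 0 0 0 0;0 0 0 0 0 0 0;0 0 0 0 0 0 0;0 0 0 -0.012 0 0 0;0 0 0 -0.012 0 0 0;-1 0 0 -0.012 0 0 0;-1 0 0 -0.012 0 0 0;-1 0 0 -0.012 0 0 0;-1 0 0 -0.012 0 0 0;-1 0 0 -0.012 0 0 0",
)

```text
clock: 5.12
eef_pos: [0.474, -0.2027, 0.0225]
tool_rot: [-0.049, 0.999, 0.0, -0.0]
ft_force: [-1.0, 1.0, -1.8]
grip_width: 0.025
grasp_force: 58.8
```

Request:
step_arm(
  targets="-1 0 0 0 0 0 0;-1 0 0 0 0 0 0;-1 0 0 0 0 0 0",
)

```text
clock: 5.37
eef_pos: [0.4743, -0.203, 0.0226]
tool_rot: [-0.049, 0.999, -0.0, -0.0]
ft_force: [0.3, 0.4, -2.3]
grip_width: 0.0252
grasp_force: 58.9
```

Request:
step_arm(
  targets="-1 0 0 0.01 0 0 0;-1 0 0 0.04 0 0 0;-1 0 0 0.08 0 0 0;-1 0 0 0.12 0 0 0;-1 0 0 0.16 0 0 0;-1 0 0 0.19 0 0 0;-1 0 0 0.2 0 0 0;-1 0 0 0.2 0 0 0",
)

```text
clock: 6.03
eef_pos: [0.4756, -0.2035, 0.1246]
tool_rot: [-0.049, 0.999, -0.001, 0.002]
ft_force: [-0.5, -0.9, -3.3]
grip_width: 0.0257
grasp_force: 59.1
```

Request:
step_arm(
  targets="-1 0 0.02 0 0 0 -0.02;-1 -0.01 0.06 0 0 0 -0.07;-1 -0.01 0.12 0 0 0 -0.14;-1 -0.02 0.18 0 0 0 -0.2;-1 -0.02 0.24 0 0 0 -0.26;-1 -0.03 0.3 0 0 0 -0.32;-1 -0.03 0.36 0 0 0 -0.38;-1 -0.04 0.42 0 0 0 -0.44;-1 -0.04 0.48 0 0 0 -0.467;-1 -0.045 0.54 0 0 0 -0.467",
)

```text
clock: 6.87
eef_pos: [0.4508, 0.0683, 0.1216]
tool_rot: [0.134, 0.991, -0.0, -0.001]
ft_force: [0.8, -0.2, -2.3]
grip_width: 0.0251
grasp_force: 59.3
```

Request:
step_arm(
  targets="-1 -0.005 0.06 0 0 0 0;-1 -0.008 0.11 0 0 0 0;-1 -0.01 0.16 0 0 0 0;-1 -0.012 0.2 0 0 0 0;-1 -0.012 0.218 -0.03 0 0 0;-1 -0.012 0.218 -0.06 0 0 0;-1 -0.012 0.218 -0.08 0 0 0;-1 -0.012 0.218 -0.08 0 0 0;-1 -0.012 0.218 -0.08 0 0 0",
)

```text
clock: 7.62
eef_pos: [0.4444, 0.1756, 0.0814]
tool_rot: [0.133, 0.991, -0.001, -0.002]
ft_force: [-0.1, -0.5, -2.3]
grip_width: 0.0252
grasp_force: 59.4
```

Run:
```python
from h import *
import pickle
o=bot.get_obs();print(o["clock"],o["joint_pos"],o["eef_pos"],o["tool_rot"],o["ft_force"],o["ft_torque"],o["grip_width"])
i=bot.camera_info("wrist");a=bot.camera("wrist");s=bot.camera("side");c=bot.camera("scene")
pickle.dump((i,a,s,c),open("w3.pkl","wb"));save("w3",cv2.resize(a,(800,600),interpolation=cv2.INTER_CUBIC))
```

```text
7.6167 [ 3.76208798e-01  3.23920226e-01 -2.99752567e-01  9.50933141e-01
 -3.60235268e-05  6.43967748e-01] [0.44443897 0.17555201 0.08135716] [ 1.33479621e-01  9.91049727e-01 -9.45746641e-04 -1.65352916e-03] [-0.05924349 -0.46474613 -2.28896543] [-0.03140874 -0.0515032   0.0020279 ] 0.02518375858191308
```

View pics/w3.png

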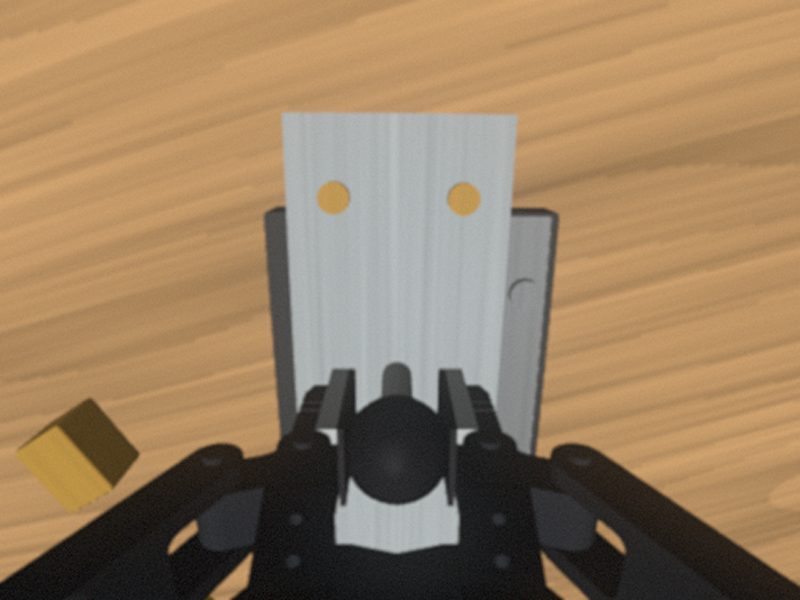

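The template hangs squarely over the fixture. Tail corners at (283,113) and (517,115), bushes (333,198) and (464,199), base tail corner (265,213), outer fence edge (551,217)-(531,450). Next I compute template against fixture in this one view.

```bash
cat > f3.py <<'E'
from fit import *
from scipy.spatial.transform import Rotation as R
import pickle
i,a,s,c=pickle.load(open("w3.pkl","rb"))
w=lambda x,y:((x+.5)*.64-.5,(y+.5)*.64-.5)
O=[(w(283,113),(-85,-35,6)),(w(517,115),(-85,35,6)),(w(333,198),(-60,-20,6)),(w(464,199),(-60,20,6)),(w(397,450),(0,0,50))]
f=lambda p:np.concatenate([proj(i,p[:3]+R.from_euler("ZYX",p[3:]).apply(np.array(l)/1000))-px for px,l in O])
r=least_squares(f,[.444,.1755,.06,-.269,0,0]);print("T",r.x,np.round(r.fun,1))
rt=r.x
G=[(w(265,211),(-130,-60,20)),(w(551,217),(-130,53,32))]
for a_,z in(((265,211),.02),((283,425),.02),((551,217),.032),((531,450),.032)):print(onz(i,w(*a_),z))
g=lambda p:np.concatenate([proj(i,W([*p,0],np.array(l)/1000))-px for px,l in G])
q=least_squares(g,[.525,.16,-.269]);print("F",q.x,np.round(q.fun,1))
A,B=onz(i,w(265,211),.02),onz(i,w(283,425),.02);print(np.arctan2(*(B-A)[1::-1]))
A,B=onz(i,w(551,217),.032),onz(i,w(531,450),.032);print(np.arctan2(*(B-A)[1::-1]))
d=rt[:2]-q.x[:2];t=q.x[2];print("T in F",np.cos(t)*d[0]+np.sin(t)*d[1],-np.sin(t)*d[0]+np.cos(t)*d[1],rt[3]-t)
E
python3 f3.py
```

```text
T [ 0.44573262  0.17611376  0.06703753 -0.27545582 -0.10583821  0.00104571] [-0.4 -0.  -0.   0.1  0.2 -0.   0.3  0.1 -0.  -0.1]
[0.38302487 0.13844317 0.02      ]
[0.47686385 0.11358257 0.02      ]
[0.41287021 0.24531805 0.032     ]
[0.51110355 0.2190719  0.032     ]
F [ 0.52415147  0.16021137 -0.27234975] [-1.7  0.1  1.6  0.1]
-0.2589787764380261
-0.2610832023507734
T in F -0.07980612180190076 -0.0057780536292938705 -0.0031060704801423866
```

Run:
```python
from fit import *
import pickle
i,a,s,c=pickle.load(open("w3.pkl","rb"))
def cr(im,x,y,w,h): return cv2.resize(im[y:y+h,x:x+w],(800,300),interpolation=cv2.INTER_CUBIC)
save("d",np.vstack([cr(s,170,120,160,60),cr(c,232,170,160,60+0)]))
for n,C in(("side",D),("scene",S)):
  for l in((-.085,-.035,0),(.085,-.035,0),(.085,.035,0),(0,0,.05)):
    for z in(.059,):print(n,l,proj(C,W([.4444,.1765,-.269,z],l)))
```

```text
side (-0.085, -0.035, 0) [189.85710184 175.79446442]
side (0.085, -0.035, 0) [252.22762413 168.868656  ]
side (0.085, 0.035, 0) [247.16005525 157.29051482]
side (0, 0, 0.05) [218.76050784 150.01018851]
scene (-0.085, -0.035, 0) [341.36847445 211.64646262]
scene (0.085, -0.035, 0) [290.30827577 244.49628562]
scene (0.085, 0.035, 0) [308.88709158 265.17645545]
scene (0, 0, 0.05) [328.76607984 226.15193866]
```

View pics/d.png

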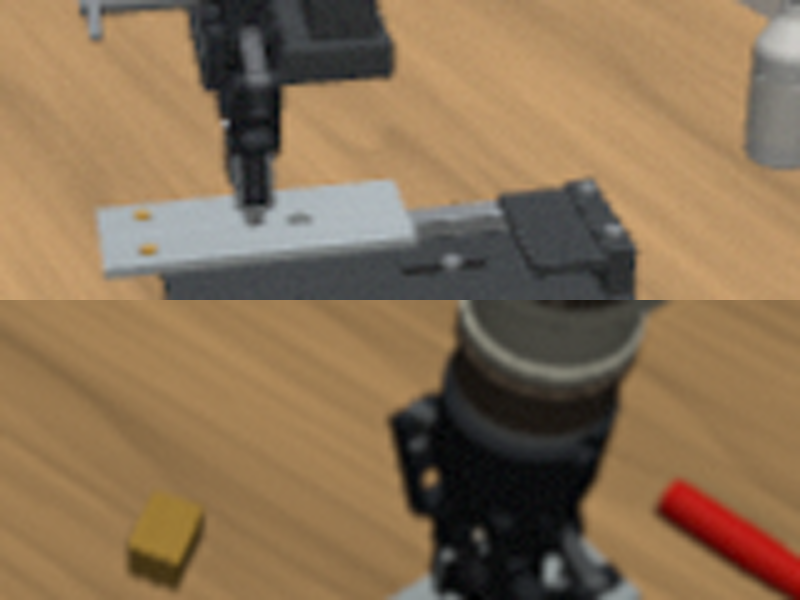

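The side view shows the plate level at about 59 mm. Tail corner (106,275) and nose corner (414,243) match the prediction, and the pin shows ahead of the nose at (452,262). Next I advance over the pin and go down.

Request:
step_arm(
  targets="-1 0.02 -0.005 0 0 0 0;-1 0.04 -0.011 0 0 0 0;-1 0.06 -0.016 0 0 0 0;-1 0.08 -0.022 0 0 0 0;-1 0.085 -0.023 -0.02 0 0 0;-1 0.085 -0.023 -0.04 0 0 0;-1 0.085 -0.023 -0.054 0 0 0;-1 0.085 -0.023 -0.054 0 0 0;-1 0.085 -0.023 -0.054 0 0 0",
)

```text
clock: 8.52
eef_pos: [0.4867, 0.1642, 0.0544]
tool_rot: [0.133, 0.991, -0.001, -0.002]
ft_force: [0.1, -0.1, -2.6]
grip_width: 0.0256
grasp_force: 59.4
```

Request:
step_arm(
  targets="-1 0 0 -0.004 0 0 0;-1 0 0 -0.008 0 0 0;-1 0 0 -0.008 0 0 0;-1 0 0 -0.008 0 0 0",
)

```text
clock: 8.85
eef_pos: [0.4883, 0.1647, 0.052]
tool_rot: [0.133, 0.991, 0.0, 0.0]
ft_force: [0.0, -0.4, -2.4]
grip_width: 0.0256
grasp_force: 59.4
```

Request:
step_arm(
  targets="-1 0 0 -0.002 0 0 0;-1 0 0 -0.004 0 0 0;-1 0 0 -0.004 0 0 0;-1 0 0 -0.004 0 0 0",
)

```text
clock: 9.18
eef_pos: [0.4883, 0.1646, 0.0498]
tool_rot: [0.134, 0.991, 0.0, -0.0]
ft_force: [-0.6, -0.0, -3.3]
grip_width: 0.0256
grasp_force: 59.4
```

Request:
step_arm(
  targets="-1 0 0 -0.002 0 0 0;-1 0 0 -0.004 0 0 0;-1 0 0 -0.004 0 0 0",
)

```text
clock: 9.43
eef_pos: [0.4883, 0.1645, 0.0476]
tool_rot: [0.134, 0.991, -0.0, -0.0]
ft_force: [1.0, 0.8, -2.9]
grip_width: 0.0254
grasp_force: 59.4
```

Request:
step_arm(
  targets="-1 0 0 -0.002 0 0 0;-1 0 0 -0.003 0 0 0;-1 0 0 -0.003 0 0 0",
)

```text
clock: 9.68
eef_pos: [0.488, 0.1647, 0.0463]
tool_rot: [0.133, 0.991, 0.0, -0.0]
ft_force: [-1.4, 0.9, -1.3]
grip_width: 0.0255
grasp_force: 59.5
```

Request:
step_arm(
  targets="-1 0 0 -0.001 0 0 0;-1 0 0 -0.002 0 0 0;-1 0 0 -0.002 0 0 0",
)

```text
clock: 9.93
eef_pos: [0.4882, 0.1647, 0.0457]
tool_rot: [0.133, 0.991, 0.0, -0.0]
ft_force: [-3.7, 0.9, 3.3]
grip_width: 0.0253
grasp_force: 59.9
```

Request:
step_arm(
  targets="-1 0 0 -0.001 0 0 0;-1 0 0 -0.002 0 0 0;-1 0 0 -0.002 0 0 0",
)

```text
clock: 10.18
eef_pos: [0.4883, 0.1647, 0.0456]
tool_rot: [0.133, 0.991, 0.0, 0.0]
ft_force: [-6.9, -0.4, 10.1]
grip_width: 0.0253
grasp_force: 60.3
```

Request:
step_arm(
  targets="-1 0 0 0.0016 0 0 0;-1 0 0 0.0016 0 0 0;-1 0.0005 0.002 0.0016 0 0 0;-1 0.001 0.004 0.0016 0 0 0;-1 0.001 0.004 0.0016 0 0 0",
)

```text
clock: 10.6
eef_pos: [0.4885, 0.1651, 0.0457]
tool_rot: [0.134, 0.991, -0.002, 0.0]
ft_force: [-4.8, -4.4, 8.3]
grip_width: 0.0258
grasp_force: 60.3
```

Request:
step_arm(
  targets="-1 0.0005 0.002 0 0 0 0;-1 0.0005 0.002 0 0 0 0;-1 0.0005 0.002 0 0 0 0",
)

```text
clock: 10.85
eef_pos: [0.4886, 0.1654, 0.0458]
tool_rot: [0.134, 0.991, -0.002, 0.0]
ft_force: [-5.6, -5.8, 10.1]
grip_width: 0.0255
grasp_force: 60.3
```

Request:
step_arm(
  targets="-1 0.0005 0.002 0 0 0 0;-1 0.0005 0.002 0 0 0 0;-1 0.0005 0.002 0 0 0 0",
)

```text
clock: 11.1
eef_pos: [0.4888, 0.1658, 0.0458]
tool_rot: [0.135, 0.991, -0.003, 0.0]
ft_force: [-5.9, -7.6, 11.1]
grip_width: 0.0252
grasp_force: 60.4
```

Request:
step_arm(
  targets="-1 0 0 0.002 0 0 0;-1 0 0 0.002 0 0 0;-1 0 0 0.002 0 0 0",
)

```text
clock: 11.35
eef_pos: [0.49, 0.1682, 0.0459]
tool_rot: [0.134, 0.991, -0.0, 0.001]
ft_force: [0.2, -1.5, -0.1]
grip_width: 0.0255
grasp_force: 59.6
```

Run:
```python
from fit import *
import pickle
o=bot.get_obs();print(o["clock"],o["eef_pos"],o["tool_rot"],o["ft_force"],o["ft_torque"])
i=bot.camera_info("wrist");a=bot.camera("wrist");s=bot.camera("side")
pickle.dump((i,a,s),open("w4.pkl","wb"))
save("e",np.vstack([cv2.resize(s[135:180,190:310],(800,300),interpolation=cv2.INTER_CUBIC),cv2.resize(a[40:220,130:400],(450,300),interpolation=cv2.INTER_CUBIC).copy() if 0 else cv2.resize(a[60:210,56:456],(800,300),interpolation=cv2.INTER_CUBIC)]))
```

```text
11.35 [0.4899899  0.16823436 0.04588125] [ 1.33843159e-01  9.91002360e-01 -2.08448182e-04  5.37355961e-04] [ 0.2034436  -1.47568746 -0.08499187] [-0.39074115 -0.02038108 -0.10132615]
```

View pics/e.png

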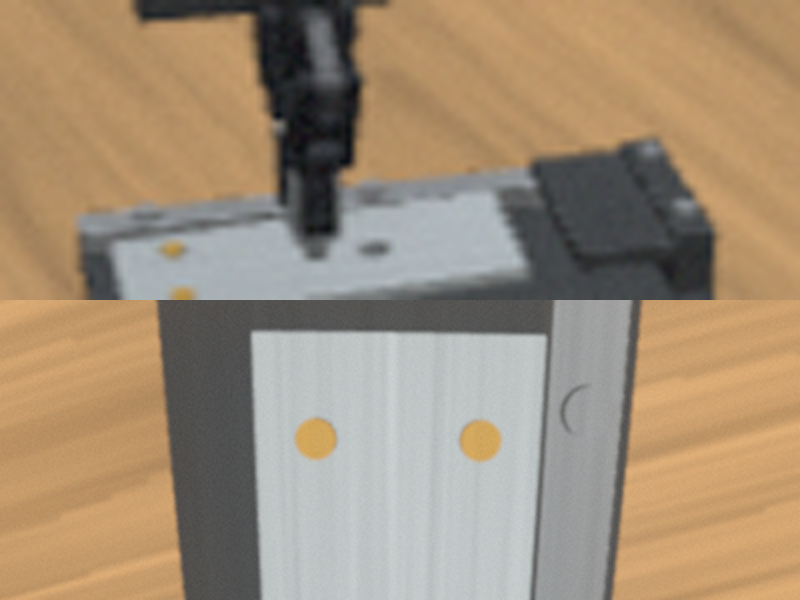

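The nose now covers the pin, and the plate lies about 1-2 mm off the fence and parallel to it (gap between 545 and 553 px in the lower crop). I'll nudge it onto the fence.

Request:
step_arm(
  targets="-1 0.0005 0.002 0 0 0 0;-1 0.0005 0.002 0 0 0 0;-1 0.0005 0.002 0 0 0 0",
)

```text
clock: 11.7
eef_pos: [0.4903, 0.169, 0.046]
tool_rot: [0.134, 0.991, -0.001, 0.001]
ft_force: [1.8, -4.5, -2.1]
grip_width: 0.0254
grasp_force: 59.5
```

Request:
step_arm(
  targets="-1 0.0005 0.002 0 0 0 0;-1 0.0005 0.002 0 0 0 0;-1 0.0005 0.002 0 0 0 0",
)

```text
clock: 11.95
eef_pos: [0.4903, 0.1692, 0.0461]
tool_rot: [0.134, 0.991, -0.001, 0.001]
ft_force: [2.4, -6.4, -0.4]
grip_width: 0.0255
grasp_force: 59.6
```

Request:
step_arm(
  targets="-1 0.005 -0.0018 0.0002 0 0 0;-1 0.011 -0.0034 0.0004 0 0 0;-1 0.017 -0.0051 0.0006 0 0 0;-1 0.023 -0.0067 0.0008 0 0 0;-1 0.029 -0.0084 0.001 0 0 0;-1 0.035 -0.01 0.0012 0 0 0;-1 0.035 -0.01 0.0012 0 0 0",
)

```text
clock: 12.53
eef_pos: [0.5018, 0.166, 0.0462]
tool_rot: [0.133, 0.991, -0.0, -0.006]
ft_force: [-11.3, -0.3, 9.6]
grip_width: 0.0254
grasp_force: 60.3
```

Request:
step_arm(
  targets="-1 0 0 0.0015 0 0 0;-1 0 0 0.0015 0 0 0;-1 0 0 0.0015 0 0 0;-1 0 0 0.0015 0 0 0",
)

```text
clock: 12.87
eef_pos: [0.5026, 0.1658, 0.0467]
tool_rot: [0.133, 0.991, -0.0, -0.005]
ft_force: [-9.3, -1.6, 3.8]
grip_width: 0.0253
grasp_force: 59.9
```

Request:
step_arm(
  targets="-1 0 0 0.001 0 0 0;-1 0 0 0.001 0 0 0;-1 0 0 0.001 0 0 0;-1 0 0 0.001 0 0 0",
)

```text
clock: 13.2
eef_pos: [0.5031, 0.1656, 0.047]
tool_rot: [0.133, 0.991, -0.001, -0.004]
ft_force: [-7.4, -1.3, 2.7]
grip_width: 0.0254
grasp_force: 59.8
```

Request:
step_arm(
  targets="-1 0 0 0.0015 0 0 0;-1 0 0 0.0015 0 0 0;-1 0 0 0.0015 0 0 0;-1 0 0 0.0015 0 0 0",
)

```text
clock: 13.53
eef_pos: [0.5041, 0.1653, 0.0476]
tool_rot: [0.133, 0.991, -0.001, -0.003]
ft_force: [-5.0, -1.4, -0.6]
grip_width: 0.0255
grasp_force: 59.6
```

Request:
step_arm(
  targets="-1 0.004 -0.001 0.0005 0 0 0;-1 0.008 -0.002 0.0005 0 0 0;-1 0.012 -0.003 0.001 0 0 0;-1 0.012 -0.003 0.001 0 0 0;-1 0.012 -0.003 0.001 0 0 0",
)

```text
clock: 13.95
eef_pos: [0.5092, 0.164, 0.0485]
tool_rot: [0.133, 0.991, -0.001, -0.004]
ft_force: [-9.1, -2.1, 5.5]
grip_width: 0.0254
grasp_force: 60.0
```

Dragging at the plate's underside tips the tool nose-down, which loads the pin. I'll tilt the tool nose-up by the ride angle so it lies on the pin without forcing.

Request:
step_arm(
  targets="-1 0 0 0 -0.005 -0.018 0;-1 0 0 0 -0.01 -0.036 0;-1 0 0 0 -0.015 -0.054 0;-1 0 0 0 -0.015 -0.054 0;-1 0 0 0 -0.015 -0.054 0",
)

```text
clock: 14.37
eef_pos: [0.5105, 0.1636, 0.0484]
tool_rot: [0.133, 0.991, -0.004, 0.019]
ft_force: [-4.9, -3.6, 1.0]
grip_width: 0.0253
grasp_force: 59.8
```

Request:
step_arm(
  targets="-1 0.004 -0.0012 0 0 0 0;-1 0.008 -0.0025 0 0 0 0;-1 0.012 -0.0035 0 0 0 0;-1 0.012 -0.0035 0 0 0 0;-1 0.012 -0.0035 0 0 0 0",
)

```text
clock: 14.78
eef_pos: [0.5159, 0.1621, 0.0482]
tool_rot: [0.133, 0.991, -0.004, 0.018]
ft_force: [-7.3, -2.5, 2.5]
grip_width: 0.0257
grasp_force: 59.8
```

Request:
step_arm(
  targets="-1 0.002 -0.0015 0.0008 0 0 0;-1 0.006 -0.0028 0.0008 0 0 0;-1 0.01 -0.0038 0.0008 0 0 0;-1 0.01 -0.0038 0.0008 0 0 0;-1 0.01 -0.0038 0.0008 0 0 0",
)

```text
clock: 15.2
eef_pos: [0.5236, 0.1599, 0.0488]
tool_rot: [0.134, 0.991, -0.004, 0.021]
ft_force: [-3.1, -3.0, -4.7]
grip_width: 0.0252
grasp_force: 59.4
```

Request:
step_arm(
  targets="-1 0 0 -0.001 0 0 0;-1 0 0 -0.002 0 0 0;-1 0 0 -0.003 0 0 0;-1 0 0 -0.003 0 0 0",
)

```text
clock: 15.53
eef_pos: [0.524, 0.1598, 0.0485]
tool_rot: [0.134, 0.991, -0.004, 0.022]
ft_force: [-4.3, -3.9, 1.0]
grip_width: 0.0253
grasp_force: 59.8
```

Request:
step_arm(
  targets="-1 0.002 -0.001 0.0005 0 0 0;-1 0.004 -0.0015 0.0005 0 0 0;-1 0.004 -0.0015 0.0005 0 0 0;-1 0.004 -0.0015 0.0005 0 0 0",
)

```text
clock: 15.87
eef_pos: [0.5248, 0.1596, 0.0485]
tool_rot: [0.133, 0.991, -0.003, 0.02]
ft_force: [-7.7, -2.8, 1.8]
grip_width: 0.0253
grasp_force: 59.8
```

Request:
step_arm(
  targets="-1 0.002 -0.001 0 0 0 0;-1 0.004 -0.0015 0 0 0 0;-1 0.004 -0.0015 0 0 0 0;-1 0.004 -0.0015 0 0 0 0",
)

```text
clock: 16.2
eef_pos: [0.5265, 0.1591, 0.0487]
tool_rot: [0.133, 0.991, -0.003, 0.02]
ft_force: [-8.8, -2.0, 3.7]
grip_width: 0.0255
grasp_force: 59.9
```

Run:
```python
from fit import *
import pickle
o=bot.get_obs();print(o["clock"],o["eef_pos"],o["tool_rot"],o["ft_force"],o["ft_torque"])
i=bot.camera_info("wrist");a=bot.camera("wrist");s=bot.camera("side")
pickle.dump((i,a,s),open("w5.pkl","wb"))
save("f",np.vstack([cv2.resize(s[136:184,200:296],(800,400),interpolation=cv2.INTER_CUBIC),cv2.resize(a[60:160,56:456],(800,200),interpolation=cv2.INTER_CUBIC)]))
```

```text
16.2 [0.52646822 0.15912735 0.04870711] [ 0.13328724  0.99086968 -0.00287879  0.02008757] [-8.79379727 -1.99699816  3.66274441] [-0.60497051  1.87066897  0.07210834]
```

View pics/f.png

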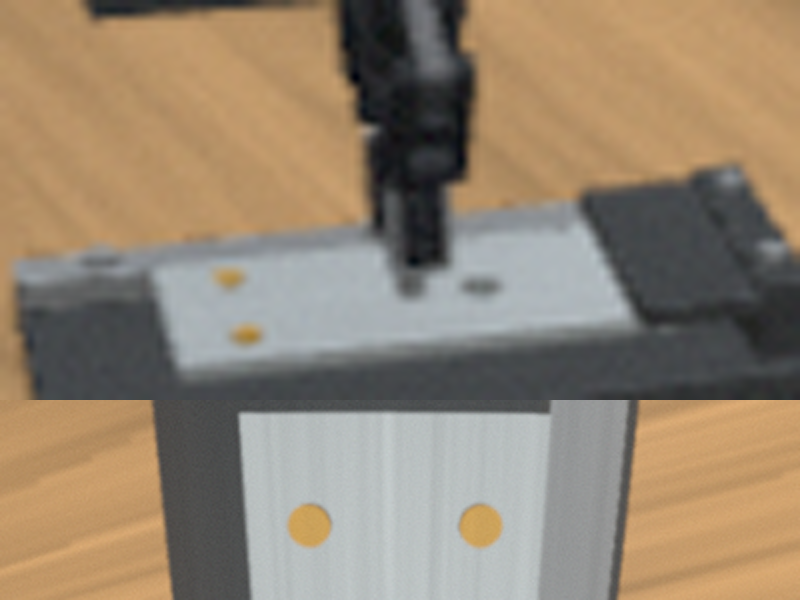

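The plate's edge is against the fence and the nose is under the lip; hole at (481,286) in the upper crop. I'll compare the hole with the pin seen earlier in the same camera.

Run:
```python
from fit import *
t=-.269
def loc(P,Q): d=P[:2]-Q[:2]; return np.round(1000*np.array([np.cos(t)*d[0]+np.sin(t)*d[1],-np.sin(t)*d[0]+np.cos(t)*d[1]]),1)
g=lambda x,y:((x+.5)/8.3333-.5+200,(y+.5)/8.3333-.5+136)
P=onz(D,d2(629,394),.026)
for z in(.029,.031,.033): print(z,loc(onz(D,g(481,286),z),P))
for n,q,z in(("b1",(230,278),.027),("b2",(246,335),.027)):print(n,loc(onz(D,g(*q),z),P))
```

```text
0.029 [-5.5  8.3]
0.031 [-6.3  4.9]
0.033 [-7.   1.4]
b1 [-89.3  36.6]
b2 [-90.2  -3.6]
```

Run:
```python
from fit import *
t=-.269;P=onz(D,d2(629,394),.026)
inv=lambda p:np.round([(p[0]+.5-200)*8.3333-.5,(p[1]+.5-136)*8.3333-.5],0)
for m in(-31,-33):
  for n,x,y,zs in(("tailfront bottom (183,378)",-85,-35,(.02,.025,.03)),("bush1 (230,278)",-60,20,(.027,.032,.037)),("bush2 (246,335)",-60,-20,(.027,.032,.037)),("hole (481,286)",25,0,(.03,.033,.036)),("fence top tail? (15,268)",-164-m,35,(.032,.02))):
    print(m,n,[inv(proj(D,W([P[0],P[1],t,0],((m+x)/1000,y/1000,z)))).tolist() for z in zs])
```

```text
-31 tailfront bottom (183,378) [[185.0, 409.0], [184.0, 396.0], [183.0, 383.0]]
-31 bush1 (230,278) [[233.0, 302.0], [232.0, 289.0], [231.0, 276.0]]
-31 bush2 (246,335) [[251.0, 360.0], [251.0, 347.0], [250.0, 334.0]]
-31 hole (481,286) [[485.0, 295.0], [485.0, 288.0], [485.0, 280.0]]
-31 fence top tail? (15,268) [[16.0, 291.0], [18.0, 321.0]]
-33 tailfront bottom (183,378) [[179.0, 410.0], [178.0, 397.0], [177.0, 384.0]]
-33 bush1 (230,278) [[227.0, 302.0], [226.0, 290.0], [226.0, 277.0]]
-33 bush2 (246,335) [[245.0, 360.0], [245.0, 347.0], [244.0, 335.0]]
-33 hole (481,286) [[479.0, 296.0], [479.0, 288.0], [479.0, 281.0]]
-33 fence top tail? (15,268) [[16.0, 291.0], [18.0, 321.0]]
```

The side view says the plate is riding nearly level with its tail lifted, because it turned in the pads from drag. I'll set the tail down with a further nose-up tilt and about 2 mm lower.

Request:
step_arm(
  targets="-1 0 0 0 -0.005 -0.016 0;-1 0 0 -0.001 -0.009 -0.032 0;-1 0 0 -0.002 -0.013 -0.048 0;-1 0 0 -0.003 -0.017 -0.062 0;-1 0 0 -0.004 -0.017 -0.062 0;-1 0 0 -0.004 -0.017 -0.062 0",
)

```text
clock: 16.8
eef_pos: [0.5273, 0.1589, 0.0478]
tool_rot: [0.133, 0.99, -0.006, 0.046]
ft_force: [-9.8, -3.0, 9.4]
grip_width: 0.0251
grasp_force: 60.3
```

Request:
step_arm(
  targets="-1 -0.004 0.001 0 0 0 0;-1 -0.008 0.002 0 0 0 0;-1 -0.008 0.002 0 0 0 0;-1 -0.008 0.002 0 0 0 0",
)

```text
clock: 17.13
eef_pos: [0.5254, 0.1594, 0.0475]
tool_rot: [0.134, 0.99, -0.007, 0.048]
ft_force: [-2.3, -4.8, 1.3]
grip_width: 0.0254
grasp_force: 59.8
```

```bash
cat > bz.py <<'E'
from fit import *
import pickle,sys
t=-.269;P=onz(D,d2(629,394),.026)
def bush(s):
    c=s[136:184,200:296].astype(int);m=((c[...,0]>150)&(c[...,0]-c[...,2]>70)).astype(np.uint8)
    m[:, :5]=0
    m[:25]=0
    n,l,st,ce=cv2.connectedComponentsWithStats(m)
    return [(ce[k]+[200,136],st[k,4]) for k in range(1,n) if 2<=st[k,4]<40]
def loc(px,z):
    d=(onz(D,px,z)-P)[:2];return np.round(1000*np.array([np.cos(t)*d[0]+np.sin(t)*d[1],-np.sin(t)*d[0]+np.cos(t)*d[1]]),1)
def rep(s):
    b=[p for p,_ in bush(s)];print(b)
    if len(b)==2:
        for z in(.028,.030,.032,.034,.036,.038):print(z,(loc(b[0],z)+loc(b[1],z))/2)
E
python3 - <<'E'
from bz import *
for f,k in(("w4.pkl",2),("w5.pkl",2)):
    print(f);rep(pickle.load(open(f,"rb"))[k])
print("now");s=bot.camera("side");pickle.dump(s,open("s6.pkl","wb"));rep(s)
E
```

```text
w4.pkl
[array([243., 161.]), array([248.5, 161. ]), array([294.3, 162.4]), array([215.5, 172. ]), array([217.  , 178.75])]
w5.pkl
[array([294.3, 162.4]), array([227., 169.]), array([229.5, 175.5])]
now
[array([294.3, 162.4]), array([227.  , 170.25]), array([229.5, 177. ])]
```

Run:
```python
from bz import *
for n,a,b in(("w4",(215.5,172),(217,178.75)),("w5",(227,169),(229.5,175.5)),("now",(227,170.25),(229.5,177))):
    f=lambda z:(loc(a,z)+loc(b,z))/2
    z=np.interp(0,[f(.04)[1],f(.025)[1]],[.04,.025]);print(n,round(z*1000,1),f(z))
```

```text
w4 31.0 [-126.    0.]
w5 36.8 [-9.16e+01 -5.00e-02]
now 32.3 [-9.175e+01  5.000e-02]
```

Request:
step_arm(
  targets="-1 0.002 -0.002 0 0 0 0;-1 0.005 -0.003 0 0 0 0;-1 0.007 -0.0035 0 0 0 0;-1 0.007 -0.0035 0 0 0 0;-1 0.007 -0.0035 0 0 0 0",
)

```text
clock: 17.6
eef_pos: [0.5278, 0.1586, 0.0467]
tool_rot: [0.133, 0.99, -0.006, 0.047]
ft_force: [-5.0, -1.7, 2.0]
grip_width: 0.0252
grasp_force: 59.8
```

Request:
step_arm(
  targets="-1 0.002 -0.0005 0 0 0 0;-1 0.004 -0.001 0 0 0 0;-1 0.004 -0.001 0 0 0 0;-1 0.004 -0.001 0 0 0 0",
)

```text
clock: 17.93
eef_pos: [0.5304, 0.1579, 0.0464]
tool_rot: [0.133, 0.99, -0.006, 0.047]
ft_force: [-1.7, -2.2, -1.7]
grip_width: 0.0254
grasp_force: 59.6
```

Request:
step_arm(
  targets="-1 0.001 -0.0003 0 0 0 0;-1 0.003 -0.0008 0 0 0 0;-1 0.003 -0.0008 0 0 0 0;-1 0.003 -0.0008 0 0 0 0",
)

```text
clock: 18.27
eef_pos: [0.5319, 0.1574, 0.0465]
tool_rot: [0.133, 0.99, -0.006, 0.047]
ft_force: [-1.4, -0.5, -2.0]
grip_width: 0.0252
grasp_force: 59.5
```

The pin's support has vanished (Fz = weight), so the hole is over the pin. I'll lower gently and level out.

Request:
step_arm(
  targets="-1 0 0 -0.001 0.003 0.01 0;-1 -0.0007 0.0002 -0.002 0.006 0.021 0;-1 -0.0007 0.0002 -0.002 0.006 0.021 0;-1 -0.0007 0.0002 -0.002 0.006 0.021 0",
)

```text
clock: 18.6
eef_pos: [0.5319, 0.1573, 0.0456]
tool_rot: [0.134, 0.99, -0.005, 0.039]
ft_force: [0.9, -2.3, -1.0]
grip_width: 0.0252
grasp_force: 59.6
```

Request:
step_arm(
  targets="-1 0 0 -0.001 0.003 0.01 0;-1 -0.0007 0.0002 -0.002 0.006 0.021 0;-1 -0.0007 0.0002 -0.002 0.006 0.021 0;-1 -0.0007 0.0002 -0.002 0.006 0.021 0",
)

```text
clock: 18.93
eef_pos: [0.5317, 0.1573, 0.0447]
tool_rot: [0.134, 0.991, -0.004, 0.031]
ft_force: [2.2, -2.8, -1.3]
grip_width: 0.0249
grasp_force: 59.6
```

Request:
step_arm(
  targets="-1 0.0005 0 -0.001 0.003 0.01 0;-1 0.0008 -0.0002 -0.002 0.006 0.018 0;-1 0.0008 -0.0002 -0.002 0.006 0.018 0;-1 0.0008 -0.0002 -0.002 0.006 0.018 0",
)

```text
clock: 19.27
eef_pos: [0.5316, 0.1573, 0.0435]
tool_rot: [0.134, 0.991, -0.002, 0.023]
ft_force: [3.1, -3.6, 0.4]
grip_width: 0.0253
grasp_force: 59.7
```

Request:
step_arm(
  targets="-1 0 0 -0.001 0.002 0.005 0;-1 0 0 -0.002 0.003 0.01 0;-1 0 0 -0.002 0.003 0.01 0;-1 0 0 -0.002 0.003 0.01 0",
)

```text
clock: 19.6
eef_pos: [0.5316, 0.1573, 0.0426]
tool_rot: [0.134, 0.991, -0.002, 0.019]
ft_force: [3.4, -4.6, 1.0]
grip_width: 0.0254
grasp_force: 59.8
```

Request:
step_arm(
  targets="-1 0.0005 0 -0.001 0 0 0;-1 0.001 -0.0003 -0.002 0.002 0.008 0;-1 0.001 -0.0003 -0.002 0.002 0.008 0;-1 0.001 -0.0003 -0.002 0.002 0.008 0",
)

```text
clock: 19.93
eef_pos: [0.5316, 0.1572, 0.0425]
tool_rot: [0.134, 0.991, -0.001, 0.016]
ft_force: [-0.6, -3.8, 6.8]
grip_width: 0.0254
grasp_force: 60.2
```

Run:
```python
from bz import *
o=bot.get_obs();print(o["ft_force"],o["ft_torque"])
s=bot.camera("side");b=[p for p,_ in bush(s)];print(b)
a,b=[p for p in b if p[0]<290][:2]
f=lambda z:(loc(a,z)+loc(b,z))/2
z=np.interp(0,[f(.04)[1],f(.025)[1]],[.04,.025]);print(round(z*1000,1),f(z))
```

```text
[-0.63664529 -3.75050807  6.77815037] [-0.76196155  0.08737617 -0.00361677]
[array([294.3, 162.4]), array([229.33333333, 170.66666667]), array([231.5, 177.5])]
30.1 [-85.65   0.  ]
```

Seated: firm stop at the flat height, hole on the pin (within 1 mm by the side view). I'll unload, release, and retreat.

Request:
step_arm(
  targets="-1 0 -0.001 0.0012 0 0 0;-1 0 -0.001 0.0012 0 0 0;-1 0 -0.001 0.0012 0 0 0;0 0 -0.001 0.0012 0 0 0;0 0 -0.001 0.0012 0 0 0;0 0 -0.001 0.0012 0 0 0;0.3 0 -0.001 0.0012 0 0 0;0.3 0 -0.001 0.0012 0 0 0",
)

```text
clock: 20.65
eef_pos: [0.5311, 0.1568, 0.0415]
tool_rot: [0.133, 0.991, -0.002, 0.015]
ft_force: [-0.6, 0.6, 0.6]
grip_width: 0.0552
grasp_force: 0.0
```

Request:
step_arm(
  targets="0.3 0 0 0.01 0 0 0;0.3 0 0 0.03 0 0 0;0.3 0 0 0.06 0 0 0;0.3 0 0 0.1 0 0 0;0.3 0 0 0.15 0 0 0;0.3 0 0 0.2 0 0 0;0.3 -0.05 0 0.25 0 0 0;0.3 -0.1 0 0.3 0 0 0;0.3 -0.1 0 0.3 0 0 0;0.3 -0.1 0 0.3 0 0 0",
)

```text
clock: 21.48
eef_pos: [0.4822, 0.1572, 0.195]
tool_rot: [0.133, 0.991, -0.0, 0.018]
ft_force: [0.3, 0.1, 0.3]
grip_width: 0.0553
grasp_force: 0.0
```

Run:
```python
from bz import *
o=bot.get_obs();print(o["clock"],o["ft_force"],o["eef_pos"])
i=bot.camera_info("wrist");a=bot.camera("wrist");s=bot.camera("side")
save("g",np.vstack([cv2.resize(s[136:184,200:296],(600,300),interpolation=cv2.INTER_CUBIC),cv2.resize(a[150-150:384-84,0:512],(600,300),interpolation=cv2.INTER_CUBIC)]))
```

```text
21.4833 [0.25947516 0.08692127 0.28641704] [0.48223306 0.15718197 0.19496052]
```

View pics/g.png

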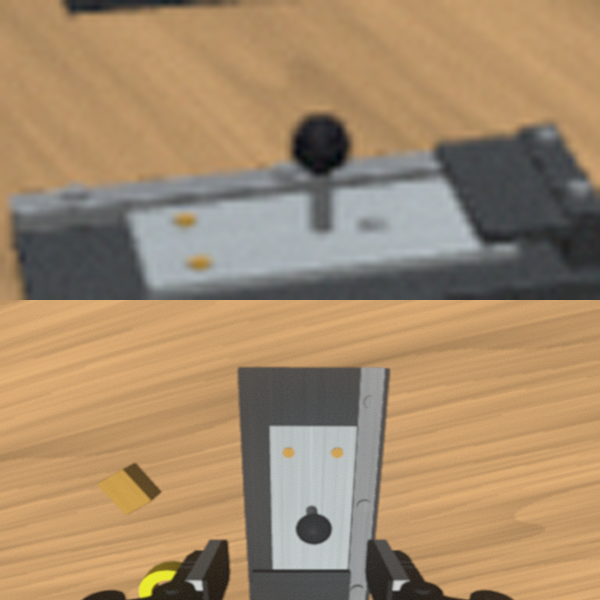

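The last view shows the plate flat with its stem upright, the grey pin filling the hole at (371,223), and the edge along the fence. The nose is under the keeper and the gripper is clear.

```bash
python3 -c "
from workcell import bot
print(bot.job_done())"
```

```text
the job is handed in; nothing more can be done
None
```

The drill template is on the pin, lying flat with its edge along the fence and its nose under the keeper. It has been released and the job handed in at about 21.5 s of 48 s; the highest wrist force I read was about 14 N, and for part of the slide the plate rode nearly level on the pin with its tail a few millimetres up before I set it down.

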